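# Fit a bayonet filter cartridge into the worktop water filter

### The arm

A 6-joint arm with a two-finger parallel gripper is mounted at the origin on a cart in front of the work surface, level with it; the furniture and walls round the work are solid. World frame = base frame: x ahead of the robot, y to its left, z up, the work surface at z = 0. Lengths are in m, angles in rad, forces in N, time in s.
With the tool pointing down it reaches from about 0.25 to 0.725 m from the base axis. Payload 4 kg.
Tool frame: the origin (TCP) lies on the front face of the gripper's body, between the roots of the fingers; the fingertips stand 73 mm ahead of it and the grasp point (between the pads) lies 54 mm ahead of it (robot.tcp_to_grasp is the z of the grasp point in the tool frame, in m); z points along the fingers, y is the line along which they close (so a half turn about z gives the same grasp; the last joint's range is limited). The gripper opens to 85 mm and grips with 20 to 120 N. Pads are 22 mm wide; open, the fingers measure 114 mm over their backs; the gripper's body (76 mm by 85 mm) begins 54 mm behind the grasp point. The pads swing forward as they close: fully open they stand 13 mm farther back than shut.
Start: joints at [-1.202, 0.241, 0.005, 1.335, 0, 1.571], TCP at [0.18, -0.466, 0.304] pointing down, gripper open.
Joint ranges: [-2.72, 2.72], [-1.05, 1.87], [-1.09, 1.28], [-1.99, 2.15], [-1.42, 1.44], [-3.14, 3.14]. Speed limits (rad/s): [2.79, 2.79, 3.14, 3.14, 3.14, 3.14].

### API

Orientations are given as a unit quaternion [w, x, y, z].
In Python, from plant import robot gives the robot as it stands. The module is installed in compiled form; this text tells all that it offers.
- The arm moves only by the shell command python3 -m crank 'ROWS' [OPENING] [FORCE]. ROWS is a JSON object of lists of equal length, an entry for each row: "offset": the shift along the tool's x, y, z in m, a list of three; "twist": the turn, a rotation vector about the tool's x, y, z in degrees, a list of three. A call has 1 to 5 rows; each row is the pose to reach, as a shift and turn from the pose commanded when the call began, along the tool's axes at that moment; what a row does not reach only later rows make up. A row lasts 1/10 s, in which the tool goes at most 50 mm and 8.59 degrees, less where a joint would pass 70% of its speed; a pose out of reach is approached as far as the arm can. A call with a gripper value outside its range is refused whole. OPENING is the opening, from 0 (shut) to 1 (fully open), set as the call begins (- or left out, the last holds). The fingers move at their own pace and stop on an object; FORCE is the grip in N (left out, the last holds). Time passes only in rows, so rows that repeat a pose let the fingers close. It gives the time, the measured TCP pose, the force, the opening and the grip force at its end, in the units of the state.
- robot.get_obs(): the state, without advancing time (a new reading comes with each control period).
- robot.camera(name): name is "side" or "top"; returns the picture (400x640x3 uint8, blue, green, red); there is no depth.
- robot.calibration(name): a dict with "fovy" (degrees; the focal length in pixels is half the picture's height over the tangent of half this angle, whatever the lens; pixels are square), "cx", "cy" (the principal point, pixels), "xyz" and "attitude" of the camera in the world. Camera axes: x right, y down, z forward; pixel columns grow to the right and rows downward; lengths in m; the calibration is good to about 2 mm. A picture is of the moment at which its call begins. calibration takes no time and is no camera call.
- robot.job_done(): hands the job in; it is judged then, once.
The state is a dict: "time": time; "joints": joint angles; "dq": joint speeds; "joint_torque": joint torques, N m; "tool_pos": TCP position; "orientation": TCP orientation; "contact_force": force on the tool from outside, world axes, zero at the start; "moment": the same for the moment, N m; "gripper_width": finger opening in m; "grasp_force": force on a finger pad.
Only numpy, scipy, OpenCV 4.12 (cv2) and the standard library are available. Lean on these libraries where they do the work, as an engineer would, in place of code of your own. Each camera call takes 0.05 s, during which the arm holds its last target. There are 200 camera calls.

### The job

Fit the water-filter cartridge that stands on the worktop into the open round filter housing: find the two slots of the grey ring with its lugs, press it in against the spring, turn it clockwise to the stop and let it go, so that it stays locked fully home. Do it gently, without forcing the cartridge against the housing, and leave the other things on the worktop as they are.

Things in the scene. Friction and masses are not known exactly. Their poses are not given: they have to be found in the camera images.
- cartridge: White filter cartridge, upright, 89.5 mm tall, 0.14 to 0.26 kg. Origin: centre of its underside, z up its axis. Round body 49 mm in diameter, foot tapered to 38 mm over the lowest 10 mm; two grey lugs on its +x and -x sides; a 68 mm flange 52 to 58 mm up; on top an upright flat grip bar. Same after a half turn.
- grip (a point): Grip point on the cartridge's axis, 80 mm above its underside, axes as the cartridge. The grip bar round it runs from 58 to 89.5 mm up, 56 mm long along x (in line with the lugs), 20 mm thick along y (the ribs drawn on it are look only): grip across y.
- lug (a point): Middle of the underside of the cartridge's +x lug, 30 mm up and 30 mm off the axis; the other lug is across the axis. Each lug is 8 mm wide (along y), 6 mm high (30 to 36 mm above the cartridge's underside) and reaches to 33 mm from the axis.
- housing: White round filter housing fixed to the worktop, 106 mm in diameter (120 mm at the foot), a grey ring on top, 100 mm tall. Origin: centre of its underside, z up. Hose unions stick out on its +y and -y sides to 82 mm from the axis, 45 mm up. Pushing the cartridge against it or its ring with more than 40 N does damage.
- mouth (a point): Centre of the ring's flat top, 100 mm up. Its round opening is 52 mm in diameter, with two slots for the lugs, across from each other, 13 mm wide, to 37 mm from the axis. The ring is clamped fast at an unmeasured angle: the slot line is 0.1 to 0.8 rad counter-clockwise (from above) of the housing's x axis. See it, or feel it: rest the lugs lightly on it and turn.
- sprung_seat (a point): Top of the spring seat at rest, on the axis 34 mm below the mouth. It meets the cartridge's underside 4 mm after the lugs enter the slots; 2.4 N at first, then 0.4 N per mm, 13 mm to a hard bottom. The ring's lip is 8 mm thick: with the seat pressed 10.5 to 13 mm the lugs pass under it and turn, clockwise from above only, to a hard stop 0.70 to 0.87 rad from the slots.
- locked (a point): Where the centre of the cartridge's underside rests when locked: on the axis, 41 mm below the mouth, 7 mm into the spring. Over the last 0.16 rad before the stop the lip is 3 mm thinner: let go there, the spring lifts the lugs up into this notch. Let go sooner, it stays 3 mm lower under the lip, or springs back out about 7 mm higher.
- salt_shaker: Bystander: glass salt shaker, 44 mm wide, 90 mm tall. Origin: centre of its underside.
- lemon: Bystander: lemon, about 78x55x56 mm. Origin: its underside as built.
- teaspoon: Bystander: steel teaspoon lying flat, 130 mm long. Origin: centre of its underside.
- mug_b: Bystander: white mug, 94 mm tall, 116 mm with its handle. Origin: centre of its underside.
- yoghurt_pot: Bystander: yoghurt pot, 72 mm wide, 71 mm tall. Origin: centre of its underside.
- onion: Bystander: onion, 79 mm wide, 85 mm tall. Origin: its underside as built.
- tumbler: Bystander: clear glass tumbler, 81 mm wide, 91 mm tall. Origin: centre of its underside.
Things that resemble listed ones, but are neither listed nor needed, are in the scene too. Leave any red look-alike of the cartridge alone.

How it is judged:
On the way, in this order (a step that is already met when the one before it is completed fails the run):
1. the cartridge is lifted well clear of the worktop (height (world z) of cartridge above 0.075 m), for 0.1 s.
2. its lugs have gone through the slots and it is pressed in against the spring, below the locked height, upright on the housing's axis (z of cartridge in the frame of housing below 0.0572 m and horizontal distance between cartridge and housing below 0.006 m and angle between cartridge's own z axis and vertical below 0.1 rad), for 0.05 s.
At the end, for the whole second after the job is handed in: The cartridge rests, let go, in the notch at the end of its turn: its origin 57.7 to 60.7 mm above the housing's origin and within 5 mm of its axis, tilted less than 0.07 rad, at rest (z of cartridge in the frame of housing between 0.0577 and 0.0607 m and horizontal distance between cartridge and housing below 0.005 m and angle between cartridge's own z axis and vertical below 0.07 rad and linear speed of cartridge below 0.02 m/s); the robot touches nothing.
It fails at once if the cartridge is pushed against the housing or its ring with more than 40 N (contact force between cartridge and housing above 40 N).
It fails at once if a bystander is moved more than 40 mm from its place (distance of any of salt_shaker, lemon, teaspoon, mug_b, yoghurt_pot, onion, tumbler from where it was at the start of the episode above 0.04 m).
It also fails if it takes over 64 s, if anything falls off the work surface, if the arm or the gripper's body presses on something with over 40 N, if the wrist force passes 120 N, or if a joint passes its speed limit or range.

## Working session

There is one attempt and no reset: what is moved stays moved. The work goes in short steps, Python scripts to look and compute and a shell command to move; the robot and the scene stay as the last step left them, time stands still between calls to the robot, and variables do not carry over. Pictures are saved under pics/ and viewed, at most 10 in all, crops included, and the job is handed in when it is done.

```bash
mkdir -p pics
python3 - <<'E'
from plant import robot
import cv2
for n in("top","side"):
    cv2.imwrite(f"pics/{n}0.png",robot.camera(n)); print(n,robot.calibration(n))
print(robot.get_obs(),robot.tcp_to_grasp)
E
```

```text
top {'fovy': 45.40656595750726, 'cx': 323.7909885702319, 'cy': 202.1890069128117, 'xyz': array([ 0.47538126, -0.12434208,  1.25736082]), 'attitude': array([ 0.02179407, -0.70513341,  0.70797194, -0.03297918])}
side {'fovy': 49.761765236122535, 'cx': 317.2025570739436, 'cy': 197.54751483112702, 'xyz': array([ 0.2510174 , -1.068847  ,  0.60562921]), 'attitude': array([-0.514194  ,  0.84326992, -0.13956415,  0.07086762])}
{'time': 0.1, 'joints': array([-1.20203322e+00,  2.41340055e-01,  3.85656492e-03,  1.33520787e+00,
        1.83007614e-05,  1.57080601e+00]), 'dq': array([ 0.00106253, -0.0016012 ,  0.00299944,  0.0005349 ,  0.00013674,
       -0.00170904]), 'joint_torque': array([-9.91877641e-06, -3.73138082e+01,  2.53009987e+01,  1.08327254e-02,
       -4.33794287e-05,  1.55232038e-05]), 'tool_pos': array([ 0.18007901, -0.46598197,  0.30309974]), 'orientation': array([-9.33131486e-04,  9.83050271e-01,  1.83333757e-01, -1.64725357e-04]), 'contact_force': array([-0.41658643, -0.07862892,  0.13267224]), 'moment': array([-0.02041832, -0.00362077, -0.01040494]), 'grasp_force': 0.0, 'gripper_width': 0.08540071167273014} 0.0539
```

View pics/top0.png

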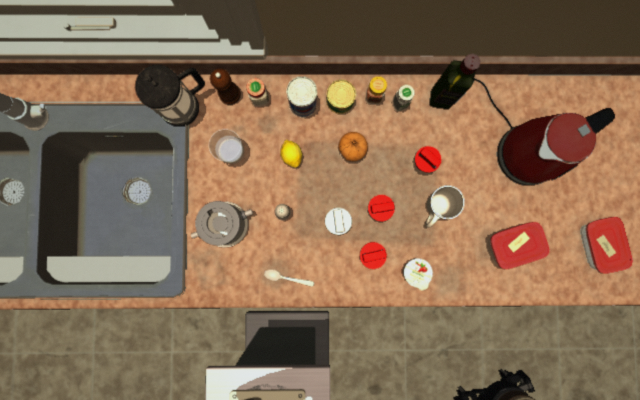

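View pics/side0.png

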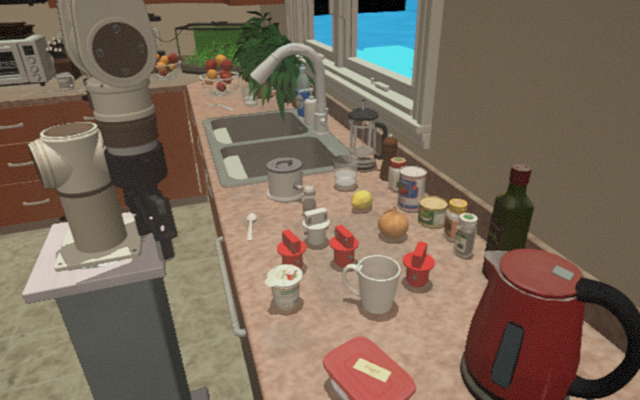

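The top view shows the white cartridge at about (338,221) and the housing at about (221,223), with red look-alikes at (381,208) and (373,256). I'll enlarge both.

Run:
```python
import cv2,numpy as np
t=cv2.imread("pics/top0.png");s=cv2.imread("pics/side0.png")
f=lambda im,x,y,w,h,k:cv2.resize(im[y:y+h,x:x+w],None,fx=k,fy=k,interpolation=cv2.INTER_CUBIC)
a=np.hstack([f(t,190,190,66,66,6),f(t,305,188,66,66,6)])
cv2.imwrite("pics/topc.png",a)
b=np.hstack([f(s,260,150,50,60,7),f(s,292,198,50,60,7)])
cv2.imwrite("pics/sidec.png",b)
```

```text
(no output)
```

View pics/topc.png

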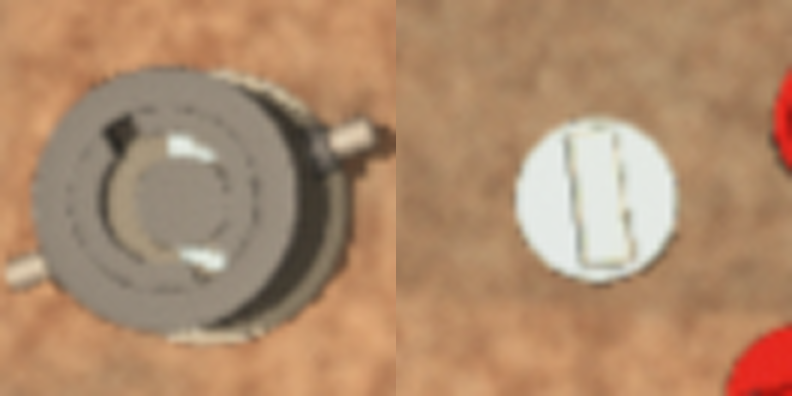

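View pics/sidec.png

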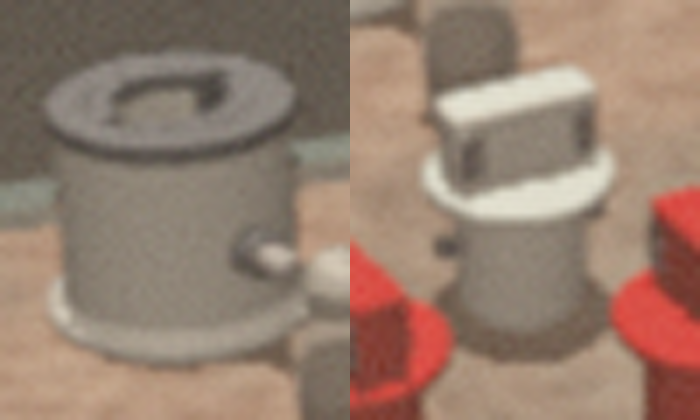

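```bash
cat > h.py <<'E'
from plant import robot
import numpy as np
from scipy.spatial.transform import Rotation as R
def rot(q): return R.from_quat(np.roll(q,-1))
def ray(n,uv,z):
    c=robot.calibration(n); f=200/np.tan(np.radians(c["fovy"]/2))
    d=rot(c["attitude"]).apply([(uv[0]-c["cx"])/f,(uv[1]-c["cy"])/f,1.])
    return c["xyz"]+d*(z-c["xyz"][2])/d[2]
E
python3 - <<'E'
from h import *
g=lambda n,x0,y0,x,y,z,k:ray(n,(x0+(x+.5)/k-.5,y0+(y+.5)/k-.5),z)
H=lambda x,y,z:g("top",190,190,x,y,z,6)
C=lambda x,y,z:g("top",305,188,x-396,y,z,6)
m=H(165.5,199.5,.1);print("mouth",m,"side",g("side",260,150,170,102,.1,7))
for p in((120,135),(210,268)):
    d=H(*p,.1)-m;print("slot",np.hypot(*d[:2]),np.arctan2(d[1],d[0]))
d=H(25,272,.045)-H(352,138,.045);print("hous yaw",np.arctan2(d[1],d[0])-np.pi/2, (H(25,272,.045)+H(352,138,.045))/2)
print("flange",C(596.5,200,.058),"side",g("side",292,198,518-350,172,.058,7))
P=[C(*p,.0895) for p in((567,131),(614,129),(633,262),(582,266))]
print("bar",np.mean(P,0)); 
for a,b in((3,0),(2,1)): d=P[a]*-1+P[b];print(np.arctan2(d[1],d[0]),np.hypot(*d[:2]))
for a,b in((1,0),(2,3)): d=P[a]*-1+P[b];print(np.arctan2(d[1],d[0])-np.pi/2,np.hypot(*d[:2]))
o=robot.get_obs();print(rot(o["orientation"]).as_matrix().round(3))
E
```

```text
mouth [0.51613626 0.11457837 0.1       ] side [0.51263323 0.10234026 0.1       ]
slot 0.031988425926039565 0.6199210520120818
slot 0.032997535000140875 -2.5592797751923633
hous yaw 0.38809956317515804 [0.51579323 0.11606637 0.045     ]
flange [ 0.52118997 -0.17900064  0.058     ] side [ 0.51878568 -0.18698858  0.058     ]
bar [ 0.52125326 -0.17858871  0.0895    ]
0.10440223674706259 0.055319867755172905
0.13440137830838617 0.05472689323241212
0.03893627657231091 0.019213996473699625
0.0736943335371687 0.020824168726652558
[[ 0.933  0.36  -0.001]
 [ 0.36  -0.933  0.002]
 [ 0.    -0.002 -1.   ]]
```

```bash
cat > to.py <<'E'
import sys
from h import *
# usage: to.py x y z yaw  -> offset in tool axes and twist (deg) to bring TCP there, tool down
o=robot.get_obs();x,y,z,yaw=map(float,sys.argv[1:5])
Rm=rot(o["orientation"]);T=R.from_matrix([[np.cos(yaw),np.sin(yaw),0],[np.sin(yaw),-np.cos(yaw),0],[0,0,-1]])
print("off",(Rm.inv().apply(np.array([x,y,z])-o["tool_pos"])*1e3).round(1),"twist",np.degrees((Rm.inv()*T).as_rotvec()).round(2))
print("t",o["time"],"F",o["contact_force"].round(1),"M",o["moment"].round(2),"joints",o["joints"].round(2))
E
python3 -m crank '{"offset":[[0.03,-0.01,0],[0.075,-0.025,0],[0.12,-0.04,0],[0.165,-0.056,0],[0.21,-0.072,0]],"twist":[[0,0,3],[0,0,6],[0,0,9],[0,0,12],[0,0,14.5]]}' 0.7 40
python3 to.py 0.521 -0.179 0.22 0.115
```

```text
time: 0.6
tool_pos: [0.3511, -0.3221, 0.3035]
orientation: [-0.0, 0.998, 0.057, -0.0]
contact_force: [1.8, 0.2, -0.3]
gripper_width: 0.0598
grasp_force: 0.0
off [ 185.  -122.9   83.5] twist [-0.03  0.03 -0.1 ]
t 0.6 F [ 1.8  0.2 -0.3] M [-0.02 -0.09  0.  ] joints [-0.74  0.19 -0.05  1.32 -0.    2.29]
```

```bash
python3 -m crank '{"offset":[[0.035,-0.024,0],[0.07,-0.048,0],[0.11,-0.072,0],[0.15,-0.1,0],[0.185,-0.123,0]],"twist":[[0,0,-8],[0,0,-16.5],[0,0,-25],[0,0,-33.5],[0,0,-42]]}' >/dev/null
python3 -m crank '{"offset":[[0,0,0],[0,0,0],[0,0,0],[0,0,0],[0,0,0]],"twist":[[0,0,-8],[0,0,-16.5],[0,0,-25],[0,0,-33.5],[0,0,-42]]}' >/dev/null
python3 -m crank '{"offset":[[0,0,0],[0,0,0],[0,0,0],[0,0,0],[0,0,0]],"twist":[[0,0,-8],[0,0,-16.5],[0,0,-25],[0,0,-33.5],[0,0,-42]]}' >/dev/null
python3 -m crank '{"offset":[[0,0,0],[0,0,0],[0,0,0],[0,0,0],[0,0,0]],"twist":[[0,0,-8],[0,0,-16.5],[0,0,-25],[0,0,-33.5],[0,0,-42]]}' >/dev/null
python3 to.py 0.521 -0.179 0.20 3.257
```

```text
off [ -1.6   1.  103.3] twist [  0.02  -0.07 -11.63]
t 2.6 F [-1.2 -0.2  0.5] M [-0.01 -0.03  0.05] joints [-0.33  0.34  0.14  1.37 -0.   -0.25]
```

```bash
python3 -m crank '{"offset":[[0,0,0.03],[0,0,0.065],[0,0,0.103],[0,0,0.103],[0,0,0.103]],"twist":[[0,0,-6],[0,0,-11.5],[0,0,-11.5],[0,0,-11.5],[0,0,-11.5]]}'
python3 to.py 0.521 -0.179 0.134 3.257
python3 - <<'E'
from h import *
import cv2
s=robot.camera("side");t=robot.camera("top")
f=lambda im,x,y,w,h,k:cv2.resize(im[y:y+h,x:x+w],None,fx=k,fy=k,interpolation=cv2.INTER_CUBIC)
cv2.imwrite("pics/hov.png",np.hstack([f(s,270,130,90,130,4),f(t,285,160,90,130,4)]))
c=robot.calibration("side");F=200/np.tan(np.radians(c["fovy"]/2))
for p in([.521,-.179,.127],[.521,-.179,.0895]):
    d=rot(c["attitude"]).inv().apply(np.array(p)-c["xyz"]);u=np.array([c["cx"]+F*d[0]/d[2],c["cy"]+F*d[1]/d[2]]);print(p,(u-[270,130])*4)
E
```

```text
time: 3.1
tool_pos: [0.5193, -0.1799, 0.2007]
orientation: [-0.001, -0.053, 0.999, 0.0]
contact_force: [0.5, 0.4, 0.2]
gripper_width: 0.0596
grasp_force: 0.0
off [-1.9  0.6 66.7] twist [ 0.06 -0.12 -0.49]
t 3.1 F [0.5 0.4 0.2] M [-0.05  0.03  0.04] joints [-0.33  0.4  -0.04  1.13 -0.   -0.44]
[0.521, -0.179, 0.127] [178.81272066 263.63867337]
[0.521, -0.179, 0.0895] [180.43594635 317.71453009]
```

View pics/hov.png

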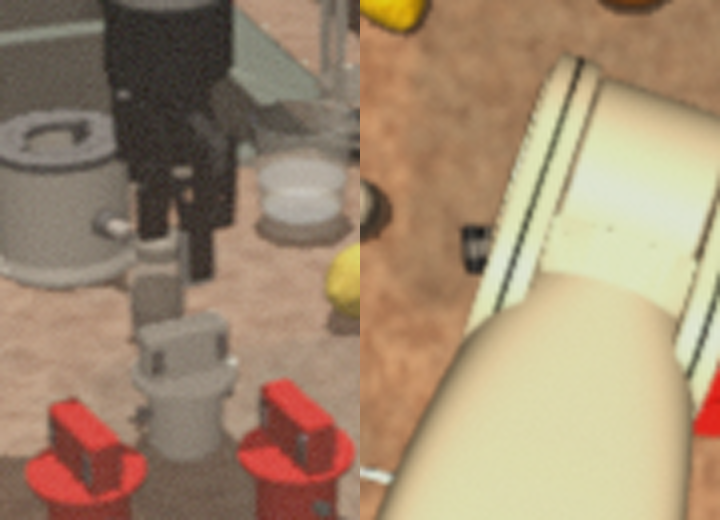

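Fingertips' midpoint at about (178,260) in the crop straddles the bar top at (182,332), which is in line with the cartridge. Descend and grip.

```bash
python3 -m crank '{"offset":[[-0.002,0.001,0.015],[-0.002,0.001,0.03],[-0.002,0.001,0.045],[-0.002,0.001,0.064],[-0.002,0.001,0.064]],"twist":[[0,0,0],[0,0,0],[0,0,0],[0,0,0],[0,0,0]]}'
python3 to.py 0.521 -0.179 0.137 3.257
python3 -m crank '{"offset":[[0,0,0],[0,0,0],[0,0,0],[0,0,0],[0,0,0]],"twist":[[0,0,0],[0,0,0],[0,0,0],[0,0,0],[0,0,0]]}' 0 40
python3 -m crank '{"offset":[[0,0,0],[0,0,0],[0,0,0],[0,0,0],[0,0,0]],"twist":[[0,0,0],[0,0,0],[0,0,0],[0,0,0],[0,0,0]]}'
python3 to.py 0.521 -0.179 0.137 3.257
```

```text
time: 3.7
tool_pos: [0.5215, -0.1787, 0.1368]
orientation: [-0.0, -0.053, 0.999, 0.0]
contact_force: [-0.8, 0.4, -0.0]
gripper_width: 0.06
grasp_force: 0.0
off [ 0.5 -0.2 -0.2] twist [ 0.02 -0.04 -0.48]
t 3.7 F [-0.8  0.4 -0. ] M [ 0.05  0.06 -0.03] joints [-0.33  0.47 -0.12  0.98 -0.   -0.44]
time: 4.2
tool_pos: [0.5227, -0.1793, 0.1387]
orientation: [0.002, -0.053, 0.999, -0.001]
contact_force: [0.4, -0.9, 5.9]
gripper_width: 0.0193
grasp_force: 40.3
time: 4.7
tool_pos: [0.5227, -0.1793, 0.1387]
orientation: [0.002, -0.053, 0.999, -0.001]
contact_force: [-0.1, -0.0, 6.0]
gripper_width: 0.0192
grasp_force: 40.3
off [1.7 0.5 1.7] twist [-0.1   0.18 -0.49]
t 4.7 F [-0.1 -0.   6. ] M [-0.06  0.1   0.03] joints [-0.33  0.47 -0.12  0.98 -0.   -0.44]
```

Run:
```python
from h import *
import cv2
s=robot.camera("side");cv2.imwrite("pics/side_g.png",s)
a=cv2.imread("pics/side0.png")
T=a[222:248,300:330]  # body under flange
k=6;up=lambda i:cv2.resize(i,None,fx=k,fy=k,interpolation=cv2.INTER_CUBIC)
r=cv2.matchTemplate(up(s[205:265,285:345]),up(T),cv2.TM_CCOEFF_NORMED);_,v,_,l=cv2.minMaxLoc(r)
print(v,np.array(l)/k+[285,205]-[300,222])
b=ray("side",(315,235),.02);print(ray("side",(316,235),.02)-b,ray("side",(315,236),.02)-b)
print(robot.get_obs()["tool_pos"])
```

```text
0.7808447480201721 [-0.33333333 -0.16666667]
[ 0.00237244 -0.00086927  0.        ] [-0.00142016 -0.00444993  0.        ]
[ 0.52269201 -0.1792894   0.13869574]
```

```bash
python3 -m crank '{"offset":[[0,0,-0.02],[0,0,-0.05],[0,0,-0.09],[0,0,-0.13],[0,0,-0.13]],"twist":[[0,0,0],[0,0,0],[0,0,0],[0,0,0],[0,0,0]]}'
python3 to.py 0.517 0.1155 0.26 3.74
```

```text
time: 5.25
tool_pos: [0.5242, -0.1796, 0.2733]
orientation: [0.005, -0.053, 0.999, -0.002]
contact_force: [0.5, -0.3, -2.1]
gripper_width: 0.0193
grasp_force: 39.5
off [-24.2 294.3  12.1] twist [ -0.42   0.53 -28.15]
t 5.25 F [ 0.5 -0.3 -2.1] M [-0.02 -0.11  0.01] joints [-0.33  0.35  0.08  1.29  0.   -0.44]
```

```bash
python3 -m crank '{"offset":[[-0.003,0.03,0],[-0.006,0.07,0],[-0.01,0.11,0],[-0.012,0.15,0],[-0.016,0.19,0]],"twist":[[0,0,-6],[0,0,-12],[0,0,-18],[0,0,-23],[0,0,-28]]}' >/dev/null
python3 to.py 0.517 0.1155 0.26 3.74
```

```text
off [-58.3  84.    5.8] twist [ 0.07 -0.1   0.03]
t 5.75 F [-0.8  0.2 -2.2] M [-0.03 -0.08  0.  ] joints [ 0.03  0.29 -0.02  1.25  0.   -0.57]
```

```bash
python3 -m crank '{"offset":[[-0.02,0.03,0],[-0.04,0.06,0.002],[-0.058,0.084,0.006],[-0.058,0.084,0.006],[-0.058,0.084,0.006]],"twist":[[0,0,0],[0,0,0],[0,0,0],[0,0,0],[0,0,0]]}' >/dev/null
python3 to.py 0.517 0.1155 0.26 3.74
python3 - <<'E'
from h import *
import cv2
s=robot.camera("side");t=robot.camera("top")
f=lambda im,x,y,w,h,k:cv2.resize(im[y:y+h,x:x+w],None,fx=k,fy=k,interpolation=cv2.INTER_CUBIC)
cv2.imwrite("pics/over.png",np.hstack([f(s,250,95,70,105,5),f(t,180,170,70,105,5)]))
E
```

```text
off [-0.3  1.1 -0.3] twist [ 0.03 -0.14 -0.05]
t 6.25 F [-0.3 -1.  -2.1] M [-0.06  0.01  0.02] joints [ 0.22  0.32  0.    1.25 -0.   -0.38]
```

View pics/over.png

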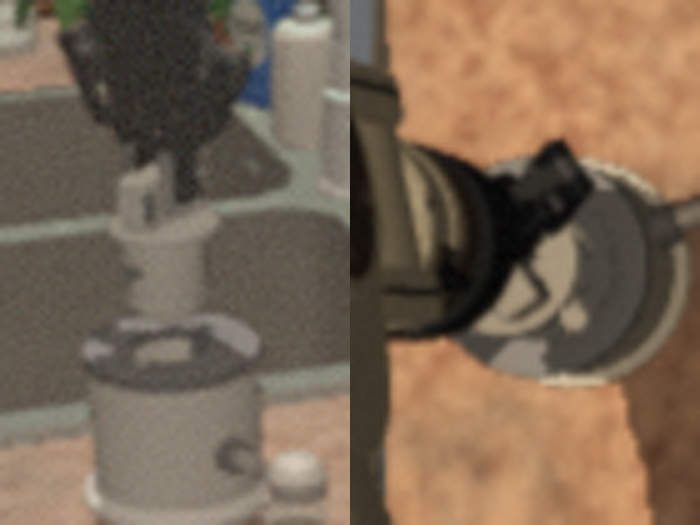

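The side view shows the cartridge foot (columns 125–208, bottom ~row 312) above the ring (columns 83–262); top view shows the flange's lower right edge at about (578,250). I'll compare these with projections.

```bash
cat >> h.py <<'E'
def proj(n,p):
    c=robot.calibration(n); f=200/np.tan(np.radians(c["fovy"]/2))
    d=rot(c["attitude"]).inv().apply(np.array(p)-c["xyz"]);return np.stack([c["cx"]+f*d[...,0]/d[...,2],c["cy"]+f*d[...,1]/d[...,2]],-1)
E
python3 - <<'E'
from h import *
p=robot.get_obs()["tool_pos"];print(p)
a=np.linspace(0,2*np.pi,200)
circ=lambda c,r,z:np.stack([c[0]+r*np.cos(a),c[1]+r*np.sin(a),0*a+z],-1)
cart=p[:2]-[.0012,.0008];z0=p[2]-.1387
def ext(n,c,r,z,o,w):
    q=(proj(n,circ(c,r,z))-o+.5)*5-.5;print(w,"x",q[:,0].min().round(1),q[:,0].max().round(1),"y",q[:,1].min().round(1),q[:,1].max().round(1))
ext("side",cart,.0245,z0+.012,[250,95],"body")
ext("side",cart,.034,z0+.058,[250,95],"flange")
ext("side",[.516,.1146],.053,.1,[250,95],"ring")
ext("top",cart,.034,z0+.058,[180-70,170],"flange top")
ext("top",[.516,.1146],.053,.1,[180-70,170],"ring top")
E
```

```text
[0.51778457 0.11321838 0.26034458]
body x 129.2 211.3 y 273.8 304.0
flange x 107.6 223.4 y 196.3 235.5
ring x 83.9 259.3 y 306.6 374.9
flange top x 430.0 581.9 y 183.5 334.9
ring top x 427.5 647.9 y 156.9 376.7
```

```bash
python3 to.py 0.517 0.1155 0.26 3.74
python3 -m crank '{"offset":[[0,0,0.008],[0,0,0.014],[0,0,0.02],[0,0,0.023],[0,0,0.023]],"twist":[[0,0,0],[0,0,0],[0,0,0],[0,0,0],[0,0,0]]}' 
python3 to.py 0.517 0.1155 0.22 3.74
```

```text
off [-0.6  2.3  0.3] twist [ 0.01 -0.08 -0.2 ]
t 6.35 F [-0.3 -0.5 -2. ] M [-0.07  0.01 -0.01] joints [ 0.22  0.32  0.    1.25 -0.   -0.38]
time: 6.85
tool_pos: [0.5177, 0.1136, 0.2371]
orientation: [-0.001, -0.293, 0.956, 0.0]
contact_force: [-0.3, 0.0, -2.0]
gripper_width: 0.0193
grasp_force: 39.6
off [-0.5  2.  17.1] twist [ 0.03 -0.08 -0.18]
t 6.85 F [-0.3  0.  -2. ] M [-0.02  0.01  0.06] joints [ 0.22  0.34 -0.04  1.2  -0.   -0.38]
```

```bash
python3 -m crank '{"offset":[[-0.0005,0.002,0],[-0.0005,0.002,0.004],[-0.0005,0.002,0.008],[-0.0005,0.002,0.012],[-0.0005,0.002,0.012]],"twist":[[0,0,0],[0,0,0],[0,0,0],[0,0,0],[0,0,0]]}' 
python3 to.py 0.517 0.1155 0.22 3.74
```

```text
time: 7.35
tool_pos: [0.5171, 0.1157, 0.2251]
orientation: [-0.001, -0.293, 0.956, -0.0]
contact_force: [0.7, -0.2, -2.5]
gripper_width: 0.0194
grasp_force: 39.7
off [ 0.2 -0.2  5.1] twist [ 0.01 -0.07 -0.16]
t 7.35 F [ 0.7 -0.2 -2.5] M [-0.09 -0.06  0.07] joints [ 0.22  0.35 -0.06  1.17 -0.   -0.38]
```

```bash
python3 -m crank '{"offset":[[0,0,0.003],[0,0,0.006],[0,0,0.009],[0,0,0.012],[0,0,0.013]],"twist":[[0,0,0],[0,0,0],[0,0,0],[0,0,0],[0,0,0]]}' 
python3 to.py 0.517 0.1155 0.22 3.74
python3 -m crank '{"offset":[[0,0,0.001],[0,0,0.002],[0,0,0.003],[0,0,0.004],[0,0,0.005]],"twist":[[0,0,0],[0,0,0],[0,0,0],[0,0,0],[0,0,0]]}' 
python3 to.py 0.517 0.1155 0.22 3.74
```

```text
time: 7.85
tool_pos: [0.5173, 0.1158, 0.2125]
orientation: [-0.0, -0.293, 0.956, -0.0]
contact_force: [-0.1, -0.3, -2.4]
gripper_width: 0.0191
grasp_force: 39.8
off [ 0.4 -0.  -7.5] twist [-0.   -0.02 -0.16]
t 7.85 F [-0.1 -0.3 -2.4] M [-0.16 -0.08 -0.  ] joints [ 0.22  0.36 -0.08  1.13 -0.   -0.38]
time: 8.35
tool_pos: [0.5175, 0.1158, 0.2079]
orientation: [0.0, -0.293, 0.956, -0.0]
contact_force: [-0.6, -0.7, -0.0]
gripper_width: 0.0196
grasp_force: 39.8
off [  0.5  -0.  -12.1] twist [-0.01  0.01 -0.16]
t 8.35 F [-0.6 -0.7 -0. ] M [-0.21 -0.05 -0.02] joints [ 0.22  0.36 -0.09  1.12 -0.   -0.38]
```

```bash
python3 -m crank '{"offset":[[0,0,0.001],[0,0,0.002],[0,0,0.002]],"twist":[[0,0,0],[0,0,0],[0,0,0]]}' 
python3 to.py 0.517 0.1155 0.22 3.74
```

```text
time: 8.65
tool_pos: [0.5174, 0.1158, 0.2057]
orientation: [-0.0, -0.293, 0.956, -0.0]
contact_force: [0.0, -0.8, -3.8]
gripper_width: 0.0189
grasp_force: 39.7
off [  0.5   0.  -14.3] twist [-0.01 -0.01 -0.16]
t 8.65 F [ 0.  -0.8 -3.8] M [-0.26 -0.15 -0.03] joints [ 0.22  0.36 -0.09  1.12 -0.   -0.38]
```

```bash
python3 -m crank '{"offset":[[0,0,0.001],[0,0,0.002],[0,0,0.003],[0,0,0.004],[0,0,0.005]],"twist":[[0,0,0],[0,0,0],[0,0,0],[0,0,0],[0,0,0]]}' 
python3 to.py 0.517 0.1155 0.22 3.74
python3 -m crank '{"offset":[[0,0,0.001],[0,0,0.002],[0,0,0.003],[0,0,0.004],[0,0,0.004]],"twist":[[0,0,0],[0,0,0],[0,0,0],[0,0,0],[0,0,0]]}' 
python3 to.py 0.517 0.1155 0.22 3.74
```

```text
time: 9.15
tool_pos: [0.5175, 0.1158, 0.2012]
orientation: [0.0, -0.293, 0.956, -0.0]
contact_force: [0.7, -1.6, 1.5]
gripper_width: 0.0196
grasp_force: 40.3
off [  0.6   0.  -18.8] twist [-0.02  0.03 -0.16]
t 9.15 F [ 0.7 -1.6  1.5] M [-0.32  0.1  -0.02] joints [ 0.22  0.37 -0.1   1.11 -0.   -0.38]
time: 9.65
tool_pos: [0.5176, 0.1158, 0.197]
orientation: [0.0, -0.293, 0.956, -0.0]
contact_force: [-0.5, -1.8, 2.2]
gripper_width: 0.0195
grasp_force: 40.5
off [  0.6   0.1 -23. ] twist [-0.02  0.02 -0.16]
t 9.65 F [-0.5 -1.8  2.2] M [-0.5   0.09  0.01] joints [ 0.22  0.37 -0.1   1.1  -0.   -0.38]
```

```bash
python3 -m crank '{"offset":[[0,-0.0005,0.001],[0,-0.0005,0.002],[0,-0.0005,0.003],[0,-0.0005,0.004],[0,-0.0005,0.0045]],"twist":[[0,0,0],[0,0,0],[0,0,0],[0,0,0],[0,0,0]]}' 
python3 to.py 0.517 0.1155 0.22 3.74
```

```text
time: 10.15
tool_pos: [0.5177, 0.1157, 0.1925]
orientation: [0.0, -0.294, 0.956, 0.0]
contact_force: [-2.0, -0.9, 5.5]
gripper_width: 0.0192
grasp_force: 40.7
off [  0.6   0.2 -27.5] twist [ 0.02  0.02 -0.14]
t 10.15 F [-2.  -0.9  5.5] M [-0.14  0.35 -0.08] joints [ 0.22  0.37 -0.11  1.09  0.   -0.38]
```

```bash
python3 -m crank '{"offset":[[0,0,0],[0,0,0],[0,0,0],[0,0,0],[0,0,0]],"twist":[[0,0,2],[0,0,5],[0,0,8],[0,0,11],[0,0,14]]}' 
python3 to.py 0.517 0.1155 0.22 3.74
python3 -m crank '{"offset":[[0,0,0],[0,0,0],[0,0,0],[0,0,0],[0,0,0]],"twist":[[0,0,3],[0,0,6],[0,0,9],[0,0,12],[0,0,14]]}' 
python3 to.py 0.517 0.1155 0.22 3.74
```

```text
time: 10.65
tool_pos: [0.5175, 0.1156, 0.1924]
orientation: [-0.0, -0.174, 0.985, 0.0]
contact_force: [-1.2, -1.6, 4.9]
gripper_width: 0.0194
grasp_force: 40.6
off [  0.5   0.1 -27.6] twist [  0.02  -0.02 -14.26]
t 10.65 F [-1.2 -1.6  4.9] M [-0.2   0.39  0.03] joints [ 0.22  0.37 -0.11  1.09  0.   -0.13]
time: 11.15
tool_pos: [0.5175, 0.1155, 0.1924]
orientation: [-0.0, -0.053, 0.999, 0.0]
contact_force: [-0.7, -1.3, 4.8]
gripper_width: 0.0196
grasp_force: 40.7
off [  0.5   0.  -27.6] twist [ 1.000e-02 -2.000e-02 -2.824e+01]
t 11.15 F [-0.7 -1.3  4.8] M [-0.22  0.35  0.08] joints [ 0.22  0.37 -0.11  1.09  0.    0.11]
```

```bash
python3 -m crank '{"offset":[[0,0,0],[0,0,0],[0,0,0],[0,0,0],[0,0,0]],"twist":[[0,0,2],[0,0,4],[0,0,6],[0,0,8],[0,0,9]]}' >/dev/null
python3 to.py 0.517 0.1155 0.22 3.74
python3 -m crank '{"offset":[[0,0,0],[0,0,0],[0,0,0],[0,0,0]],"twist":[[0,0,1],[0,0,2],[0,0,3],[0,0,4]]}' >/dev/null
python3 to.py 0.517 0.1155 0.22 3.74
```

```text
off [  0.6  -0.  -27.6] twist [ 1.000e-02 -1.000e-02 -3.719e+01]
t 11.65 F [-0.8 -1.8  4. ] M [-0.3   0.34  0.04] joints [ 0.22  0.37 -0.11  1.09  0.    0.27]
off [  0.6  -0.  -27.6] twist [ 0.000e+00 -1.000e-02 -4.123e+01]
t 12.05 F [-1.3 -1.9  5.1] M [-0.2   0.38  0.06] joints [ 0.22  0.37 -0.11  1.09  0.    0.34]
```

```bash
python3 -m crank '{"offset":[[0,0,0],[0,0,0],[0,0,0],[0,0,0]],"twist":[[0,0,1],[0,0,2],[0,0,3],[0,0,3]]}' >/dev/null
python3 to.py 0.517 0.1155 0.22 3.74
python3 -m crank '{"offset":[[0,0,0],[0,0,0],[0,0,0],[0,0,0]],"twist":[[0,0,1],[0,0,2],[0,0,3],[0,0,3]]}' >/dev/null
python3 to.py 0.517 0.1155 0.22 3.74
```

```text
off [  0.6   0.1 -27.6] twist [-3.00e-02 -2.00e-02 -4.42e+01]
t 12.45 F [-1.3 -2.2  5. ] M [-0.44  0.37  0.19] joints [ 0.22  0.37 -0.11  1.09 -0.    0.39]
off [  0.6   0.7 -27.6] twist [ -0.15  -0.05 -47.12]
t 12.85 F [-1.9 -3.5  4.5] M [-1.02  0.43  0.83] joints [ 0.22  0.37 -0.11  1.09 -0.    0.44]
```

```bash
python3 -m crank '{"offset":[[0,0,0],[0,0,-0.001],[0,0,-0.0025],[0,0,-0.004],[0,0,-0.005]],"twist":[[0,0,-1.5],[0,0,-1.5],[0,0,-1.5],[0,0,-1.5],[0,0,-1.5]]}' 
python3 to.py 0.517 0.1155 0.22 3.74
```

```text
time: 13.35
tool_pos: [0.5173, 0.1147, 0.1969]
orientation: [-0.0, 0.099, 0.995, -0.001]
contact_force: [-2.3, -5.3, 0.5]
gripper_width: 0.0189
grasp_force: 40.4
off [  0.5   0.6 -23.1] twist [ -0.09  -0.09 -45.7 ]
t 13.35 F [-2.3 -5.3  0.5] M [-1.21  0.19  0.1 ] joints [ 0.22  0.37 -0.1   1.1  -0.    0.42]
```

```bash
python3 -m crank '{"offset":[[0,-0.0008,0],[0,-0.0013,0],[0,-0.0013,0]],"twist":[[0,0,0],[0,0,0],[0,0,0]]}' 
python3 to.py 0.517 0.1155 0.22 3.74
python3 -m crank '{"offset":[[0,0,-0.0005],[0,0,-0.0005],[0,0,-0.0005],[0,0,-0.0005],[0,0,-0.0005]],"twist":[[0,0,0],[0,0,0],[0,0,0],[0,0,0],[0,0,0]]}' 0.6
python3 -m crank '{"offset":[[0,0,-0.01],[0,0,-0.03],[0,0,-0.06],[0,0,-0.1],[0,0,-0.13]],"twist":[[0,0,0],[0,0,0],[0,0,0],[0,0,0],[0,0,0]]}'
```

```text
time: 13.65
tool_pos: [0.5173, 0.1143, 0.1973]
orientation: [-0.0, 0.099, 0.995, 0.0]
contact_force: [-0.9, -2.9, 1.9]
gripper_width: 0.0193
grasp_force: 40.3
off [  0.5   1.1 -22.7] twist [ 3.000e-02 -2.000e-02 -4.566e+01]
t 13.65 F [-0.9 -2.9  1.9] M [-0.7   0.27  0.11] joints [ 0.22  0.37 -0.1   1.1   0.    0.42]
time: 14.15
tool_pos: [0.5175, 0.1144, 0.1979]
orientation: [0.0, 0.099, 0.995, 0.0]
contact_force: [0.5, -0.6, -0.4]
gripper_width: 0.051
grasp_force: 0.0
time: 14.65
tool_pos: [0.5176, 0.1143, 0.3311]
orientation: [0.001, 0.099, 0.995, 0.001]
contact_force: [0.7, 0.1, -0.0]
gripper_width: 0.0511
grasp_force: 0.0
```

```bash
python3 -m crank '{"offset":[[0.03,0,0],[0.07,0,0],[0.11,0,0],[0.15,0,0],[0.18,0,0]],"twist":[[0,0,0],[0,0,0],[0,0,0],[0,0,0],[0,0,0]]}' >/dev/null
python3 -m crank '{"offset":[[0,-0.04,0],[0,-0.08,0],[0,-0.12,0],[0,-0.16,0],[0,-0.16,0]],"twist":[[0,0,0],[0,0,0],[0,0,0],[0,0,0],[0,0,0]]}' >/dev/null
python3 - <<'E'
from h import *
import cv2
s=robot.camera("side");t=robot.camera("top")
f=lambda im,x,y,w,h,k:cv2.resize(im[y:y+h,x:x+w],None,fx=k,fy=k,interpolation=cv2.INTER_CUBIC)
cv2.imwrite("pics/end.png",np.hstack([f(s,250,120,65,90,6),f(t,185,180,65,90,6)]))
# expected bar-top/flange rows in side crop for z=.0592 vs .0562, .066
for z in(.0562,.0592,.0662):
  for zz in (.058,.0895): print(z,zz,(proj("side",np.array([.516,.1146,z+zz]))-[250,120]+.5)*6-.5,(proj("side",np.array([.516,.1146,.1]))-[250,120]+.5)*6-.5)
E
```

```text
0.0562 0.058 [204.54193305 231.35903297] [206.22628893 257.50282891]
0.0562 0.0895 [200.74421417 172.41259045] [206.22628893 257.50282891]
0.0592 0.058 [204.18390835 225.80193859] [206.22628893 257.50282891]
0.0592 0.0895 [200.37804254 166.72904303] [206.22628893 257.50282891]
0.0662 0.058 [203.34554156 212.78919558] [206.22628893 257.50282891]
0.0662 0.0895 [199.52056397 153.41965578] [206.22628893 257.50282891]
```

View pics/end.png

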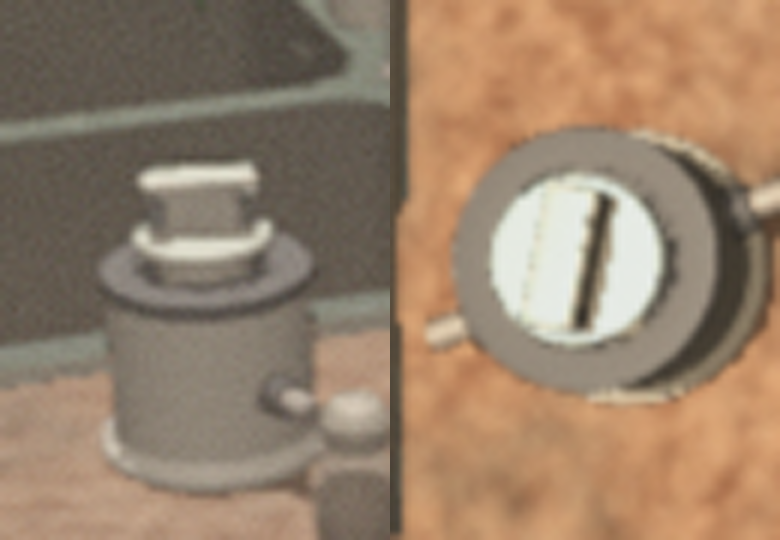

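The side view shows the bar top at about (198,178) and the ring centre at about (206,269), which puts the cartridge about 59 mm above the housing's origin. The top view shows it centred and turned to the stop. The notch height also agrees with the measured lift, so I'm handing in.

```bash
python3 -c "
from plant import robot
print(robot.job_done())"
```

```text
the job is handed in; nothing more can be done
None
```

I fitted the cartridge and handed the job in at about 16 s. By camera and force readings it sits turned to the stop and resting in the notch, let go; the hand-in gave no verdict.

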